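Open the wire feeder's push-catch cover to its stop for a reel change

TASK

The reel in the wire feeder (the grey box with the red hinged cover and black bow handle) has run out: open the feeder for the change. Push the front of the cover down until its push-catch lets go, then swing the cover up and right back until it meets its stop, without letting it slam, and leave it standing there. Leave the tools, the fresh reel and the other things round it where they lie.

Things in the scene. Friction and masses are not known exactly. Their poses are not given: they have to be found in the camera images.
- cover (a joint): Hinge angle of the cover, rad: 0 = closed, held by its catch (it cannot be lifted); -0.042 = pushed down as far as it goes (7 mm at the handle); 1.66 = back against its stop, just past upright. Once freed it turns on a stiff hinge: it stays at any angle it is left at and takes 2 to 5 N at the handle to swing.
- catch (a joint): Angle of the hook of the push-catch inside the front wall, rad: 0 = hooked over the cover's pin; above 0.2 = let go. Pushing the front of the cover down, with about 12 N, trips it when the cover reaches about -0.03 rad (5 mm at the handle). It stays let go; the cover, if left free, then springs up by itself to about 0.09 rad (16 mm at the handle).
- cover_handle (a point): Centre of the black bow handle's round bar: 12 mm thick, 98 mm long, along the point's y (parallel to the hinge), legs 116 mm apart. Closed: 171 mm in front of the hinge axis, 43 mm above it, 40 mm clear height from the cover's red top to the bar's axis. Turns with the cover; closed: point x points level from front to hinge, z up.
- cover_hinge (a point): Middle of the cover's hinge axis (the point's y), along the back top edge of the feeder, 112 mm above the bench. The cover opens by turning about +y: its front rises and goes back. The point turns with the cover.
- cover_edge (a point): Middle of the cover's front top edge; closed, 189 mm in front of the hinge axis and 3 mm above it. The cover is a 3 mm sheet 268 mm wide, with a skirt reaching 15 mm below its top at front and sides.
- feeder: The wire feeder, fixed to the bench: grey sheet-metal box, 180 (x) x 260 (y) x 104 mm; origin under its centre, x from front to hinge side, z up. A brass socket stands out 31 mm on its -y side; two stop brackets with rubber buffers stand 19 mm behind the hinge axis, up to 151 mm above the bench.
- reel_new: Bystander: a full reel of copper-coloured welding wire with black flanges, 100 mm across and 45 mm high, lying flat; origin under its centre.
- tape_measure: Bystander: a yellow pocket tape, 36 x 80 x 63 mm; origin under its centre.
- spanner_13: Bystander: a bright combination spanner, 27 x 180 x 7 mm, lying flat; origin under the centre.
- paint_tin: Bystander: a used white paint tin, 104 mm across and 128 mm high, standing; origin under its centre.

How it is judged:
On the way:
1. the cover is pushed down past its closed place until the catch lets go (value of joint cover below -0.022 rad), for 0.05 s.
At the end, for the whole second after the job is handed in: The cover stands fully back at its stop (hinge angle above 1.59 rad of 1.66) and is at rest (value of joint cover above 1.59 rad and velocity of joint cover between -0.05 and 0.05 rad/s); the robot touches nothing.
It fails at once if the cover slams into its stop (faster than 2 rad/s in its last 0.15 rad) (value of joint cover above 1.51 rad and velocity of joint cover above 2 rad/s).
It fails at once if a thing lying round the feeder is moved by more than 30 mm (distance of any of reel_new, tape_measure, spanner_13, paint_tin from where it was at the start of the episode above 0.03 m).
It also fails if it takes over 51 s, if anything falls off the work surface, if the arm or the gripper's body presses on something with over 40 N, if the wrist force passes 120 N, or if a joint passes its speed limit or range.

ROBOT

A 6-joint arm with a two-finger parallel gripper is mounted at the origin on the work surface; the furniture and walls round the work are solid. World frame = base frame: x ahead of the robot, y to its left, z up, the work surface at z = 0. Lengths are in m, angles in rad, forces in N, time in s.
With the tool pointing down it reaches from about 0.25 to 0.725 m from the base axis. Payload 9.7 kg.
Tool frame: the origin (TCP) lies between the finger pads; the fingertips stand 14 mm ahead of it and the grasp point (between the pads) lies 5 mm behind it; z points along the fingers, y is the line along which they close (so a half turn about z gives the same grasp; the last joint's range is limited). The gripper opens to 85 mm and grips with 20 to 120 N. Pads are 22 mm wide; open, the fingers measure 114 mm over their backs; the gripper's body (76 mm by 85 mm) begins 54 mm behind the grasp point. The pads swing forward as they close: fully open they stand 13 mm farther back than shut.
Start: joints at [-1.201, 0.087, 0.176, 1.66, 0, 1.571], TCP at [0.199, -0.513, 0.245] pointing down, gripper open.
Joint ranges: [-3.13, 3.13], [-0.85, 1.81], [-1.15, 1.24], [-2.2, 2.28], [-1.44, 1.52], [-3.14, 3.14]. Speed limits (rad/s): [2.22, 2.22, 2.57, 3.14, 3.14, 3.14].

INTERFACE

Orientations are given as a rotation vector (axis times angle).
In Python, from plant import manip gives the robot as it stands. Calls block until the motion is done:
- manip.reach(position, orientation): joint-space move of the TCP to a pose.
- manip.line_to(position, max_speed=0.15, frame=None): straight line of the TCP; frame=None keeps the orientation; max_speed is the mean speed in m/s.
- manip.movej(angles): joint-space move.
- manip.move_gripper(opening): finger opening in m; the grip force is fixed at half the most; returns when the fingers have stopped.
- manip.dwell(seconds).
- manip.ik(position, orientation): joint angles nearest the present ones, or None.
- manip.snapshot(name): name is "scene" or "top" or "wrist"; returns (picture, depth): 400x640x3 uint8, red, green, blue; 400x640 float32, m along the optical axis (not along the pixel's ray), 0 where there is no reading.
- manip.get_calibration(name): a dict with "vertical_fov" (degrees; the focal length in pixels is half the picture's height over the tangent of half this angle, whatever the lens; pixels are square), "cx", "cy" (the principal point, pixels), "eye" and "attitude" of the camera in the world; the wrist camera has in their place "T_tool_cam" (4x4, takes a point from camera to tool coordinates, whose origin is the TCP and whose axes are the flange's). Camera axes: x right, y down, z forward; pixel columns grow to the right and rows downward; lengths in m; the calibration is good to about 2 mm. A picture is of the moment at which its call begins: read the wrist's pose just before it. get_calibration takes no time and is no camera call.
A pose or a line that the arm cannot do raises manip.PlanningError and nothing moves.
- manip.finish_job(): hands the job in; it is judged then, once.
Trained networks look in the newest picture that a camera, given by its name, has taken for a name from the list of things; names that differ only in an ending like _2 or _b are one class to them, and where a whole thing is asked for, a point or a joint stands for the part that bears it (a point fixed in the world has none). Each returns a list of dicts, best first, with "confidence" (0 to 1); they miss things now and then, are a little off and sometimes report something else, mostly with a low value. They report only what shows in the picture. A call takes as long as a camera call.
- manip.recognise(thing, camera): "extent" ([left, top, right, bottom] in pixels, round what is visible of it).
Readings, each from a call of its own:
- manip.get_time_s(): time.
- manip.get_joint_positions(): joint angles.
- manip.get_qd(): joint speeds.
- manip.get_joint_torque(): joint torques, N m.
- manip.get_ee_pos(): TCP position.
- manip.get_tool_rot(): TCP orientation.
- manip.get_force(): force on the tool from outside, world axes, zero at the start.
- manip.get_moment(): the same for the moment, N m.
- manip.get_width(): finger opening in m.
- manip.get_finger_force(): force on a finger pad.
Only numpy, scipy, OpenCV 4.12 (cv2) and the standard library are available. Lean on these libraries where they do the work, as an engineer would, in place of code of your own. Each camera call takes 0.05 s, during which the arm holds its last target. There are 200 camera calls.

## Working session

There is one attempt and no reset: what is moved stays moved. The work goes in short steps, each a Python script; the robot and the scene stay as the last script left them, time stands still between calls to the robot, and variables do not carry over. Pictures are saved under pics/ and viewed, at most 10 in all, crops included, and the job is handed in when it is done.

```bash
ls; mkdir -p pics; cat > h.py <<'E'
import numpy as np, cv2
from plant import manip
from scipy.spatial.transform import Rotation as R
def shot(cam,name=None):
    im,d=manip.snapshot(cam)
    if name: cv2.imwrite('pics/'+name+'.png',im[:,:,::-1])
    return im,d
def cloud(cam,d,T=None):
    c=manip.get_calibration(cam); f=200/np.tan(np.radians(c['vertical_fov'])/2)
    v,u=np.mgrid[:400,:640]
    P=np.stack([(u-c['cx'])*d/f,(v-c['cy'])*d/f,d],-1)
    if T is None:
        A=np.array(c['attitude'],float)
        A=A if A.shape==(3,3) else R.from_rotvec(A).as_matrix()
        return P@A.T+np.array(c['eye'])
    T=T@np.array(c['T_tool_cam']); return P@T[:3,:3].T+T[:3,3]
E
python3 - <<'E'
from h import *
for c in('scene','top'):
    im,d=shot(c,c+'0'); cal=manip.get_calibration(c); print(c,cal)
    np.save(c+'.npy',d)
    for t in['cover','cover_handle','cover_edge','cover_hinge','feeder','reel_new','tape_measure','spanner_13','paint_tin']:
        print(t,[(np.round(r['extent']).tolist(),round(r['confidence'],2)) for r in manip.recognise(t,c)[:2]])
print(manip.get_time_s(),manip.get_tool_rot())
E
```

```text
pics
scene {'vertical_fov': 51.72265514574566, 'cx': 320.28424837436614, 'cy': 206.7774190514859, 'eye': array([ 0.06272983, -0.93610847,  1.0405958 ]), 'attitude': array([-2.27998705,  0.58988136, -0.27046791])}
cover [([287.0, 180.0, 350.0, 245.0], 0.79)]
cover_handle [([289.0, 179.0, 352.0, 242.0], 0.68)]
cover_edge [([291.0, 180.0, 355.0, 245.0], 0.64)]
cover_hinge [([290.0, 176.0, 351.0, 242.0], 0.57)]
feeder [([285.0, 181.0, 356.0, 261.0], 0.91)]
reel_new [([303.0, 305.0, 339.0, 347.0], 0.88)]
tape_measure []
spanner_13 [([350.0, 204.0, 371.0, 230.0], 0.44)]
paint_tin [([301.0, 131.0, 326.0, 171.0], 0.97), ([302.0, 306.0, 340.0, 346.0], 0.47)]
top {'vertical_fov': 56.5159193522952, 'cx': 316.2266604397872, 'cy': 203.57889945696502, 'eye': array([ 0.4891113 , -0.12636186,  1.16506333]), 'attitude': array([-2.19533306,  2.19264216, -0.03851068])}
cover [([257.0, 156.0, 365.0, 253.0], 0.88), ([259.0, 160.0, 368.0, 253.0], 0.68)]
cover_handle [([257.0, 157.0, 371.0, 256.0], 0.61)]
cover_edge [([256.0, 159.0, 368.0, 256.0], 0.75)]
cover_hinge [([259.0, 160.0, 371.0, 254.0], 0.78)]
feeder [([256.0, 162.0, 371.0, 253.0], 0.7), ([405.0, 247.0, 441.0, 283.0], 0.62)]
reel_new [([402.0, 244.0, 441.0, 280.0], 0.58)]
tape_measure [([206.0, 178.0, 229.0, 207.0], 0.8), ([179.0, 130.0, 225.0, 173.0], 0.32)]
spanner_13 [([277.0, 149.0, 335.0, 159.0], 0.66)]
paint_tin [([176.0, 130.0, 225.0, 173.0], 0.77)]
1.0 [-3.08802698e+00 -5.77522659e-01 -9.46807798e-07]
```

View pics/scene0.png

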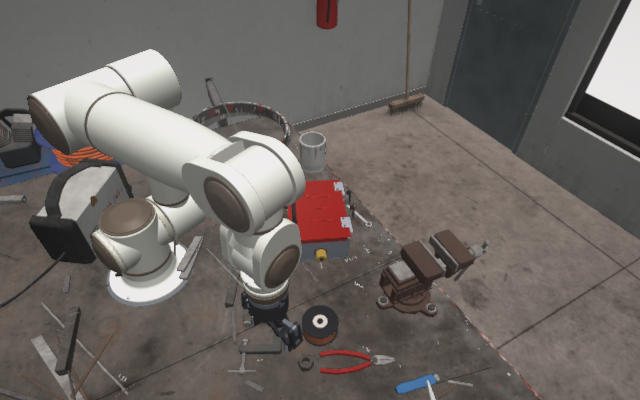

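View pics/top0.png

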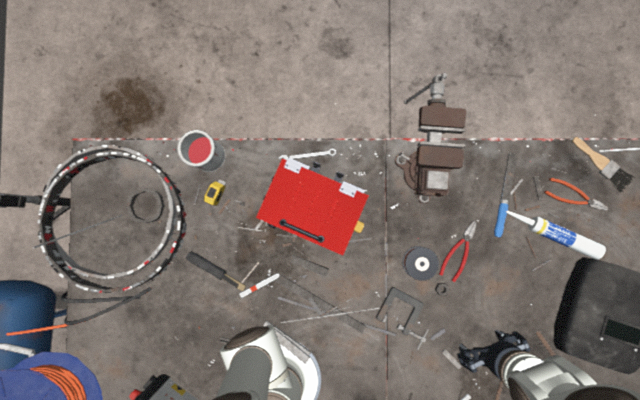

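Scene: the feeder is half hidden by the arm. Top: the red cover spans about (257–368, 158–255), with the handle from (281,221) to (322,241) and the hinges at (289,163) and (351,187). The tin is at (197,150), the tape at (214,192) and the spanner at (305,154), behind the hinge.

```bash
python3 - <<'E'
from h import *
im=cv2.imread('pics/top0.png').astype(int); d=np.load('top.npy'); P=cloud('top',d)
b,g,r=im[...,0],im[...,1],im[...,2]
roi=np.zeros(d.shape,bool); roi[150:262,250:375]=1
red=roi&(r>140)&(g<60)&(d>0)
Q=P[red]; Q=Q[abs(Q[:,2]-.115)<.012]; print('red',len(Q),np.median(Q[:,2]))
rect=cv2.minAreaRect((Q[:,:2]*1000).astype(np.float32)); print(rect); print(cv2.boxPoints(rect))
hm=roi&(P[...,2]>.135)&(P[...,2]<.18)&(d>0)&(r<90)
H=P[hm]; print('handle',len(H),H.mean(0),np.percentile(H[:,2],[10,50,90]))
rh=cv2.minAreaRect((H[:,:2]*1000).astype(np.float32)); print(rh); print(cv2.boxPoints(rh))
E
```

```text
red 5312 0.11478716099011999
((529.113525390625, -103.82038879394531), (265.0297546386719, 182.5909423828125), 67.13766479492188)
[[ 393.50568 -190.45508]
 [ 561.7525  -261.395  ]
 [ 664.7214   -17.1857 ]
 [ 496.47455   53.75421]]
handle 191 [ 0.50209304 -0.0922559   0.15500204] [0.14405624 0.15818749 0.16208034]
((544.6151123046875, -110.9383773803711), (125.628662109375, 192.41184997558594), 66.68087768554688)
[[ 431.40265  -130.53838 ]
 [ 608.0972   -206.70499 ]
 [ 657.8276    -91.33838 ]
 [ 481.133     -15.171768]]
```

```bash
cat >> h.py <<'E'
X=np.array([.9215,-.3885,0]);X/=np.linalg.norm(X); Z=np.array([0,0,1.]); Y=np.cross(Z,X)
HG=np.array([.619,-.1418,.112]); 
def bar(th,HG=HG,r=(-.171,.043)):
    x,z=r; return HG+X*(x*np.cos(th)+z*np.sin(th))+Z*(-x*np.sin(th)+z*np.cos(th))
def rot(tilt,s):  # tilt>0: fingers point outwards (towards +X)
    z=-Z*np.cos(tilt)+X*np.sin(tilt); x=s*Y; y=np.cross(z,x)
    return R.from_matrix(np.stack([x,y,z],1))
def tcp(b,tilt,s): return b+.005*rot(tilt,s).as_matrix()[:,2]
E
python3 - <<'E'
from h import *
for s in(1,-1):
  for end in (0,.15,.3,-.3):
    o=[]
    for th in (0,.4,.8,1.2,1.5,1.66):
        t=end*th/1.66
        q=manip.ik(tcp(bar(th),t,s),rot(t,s).as_rotvec())
        o.append(None if q is None else np.round(q,2).tolist())
    print(s,end,o)
s=min((1,-1),key=lambda s:abs(manip.ik(tcp(bar(0),0,s),rot(0,s).as_rotvec())[5]-1.57))
print('s',s)
p=bar(0)-X*.03; p[2]=.29
manip.reach(p,rot(0,s).as_rotvec()); 
T=np.eye(4);T[:3,:3]=R.from_rotvec(manip.get_tool_rot()).as_matrix();T[:3,3]=manip.get_ee_pos()
im,d=shot('wrist','w1'); np.save('w1.npy',d); np.save('w1T.npy',T)
P=cloud('wrist',d,T); m=(d>0)&(P[...,2]>.135)&(P[...,2]<.175)&(im.max(-1)<90)
m&=np.linalg.norm(P[...,:2]-bar(0)[:2],axis=-1)<.1
H=P[m]; print(len(H),H.mean(0),np.percentile(H[:,2],95),'exp',bar(0))
e=H-bar(0); print('along X',np.percentile(e@X,[2,50,98]),'Y',np.percentile(e@Y,[2,50,98]))
print(manip.get_time_s())
E
```

```text
1 0 [[-0.16, -0.13, -0.22, 1.48, 0.0, 1.81], [-0.18, -0.05, -0.02, 1.6, 0.0, 1.79], [-0.2, 0.09, 0.21, 1.69, 0.0, 1.77], [-0.22, 0.27, 0.45, 1.76, 0.0, 1.75], [-0.23, 0.41, 0.64, 1.8, 0.0, 1.74], [-0.24, 0.49, 0.73, 1.81, 0.0, 1.73]]
1 0.15 [[-0.16, -0.13, -0.22, 1.48, 0.0, 1.81], [-0.17, -0.08, -0.06, 1.56, -0.01, 1.8], [-0.19, 0.02, 0.13, 1.61, -0.01, 1.78], [-0.21, 0.15, 0.31, 1.63, -0.02, 1.76], [-0.22, 0.26, 0.43, 1.61, -0.02, 1.74], [-0.23, 0.31, 0.48, 1.59, -0.03, 1.74]]
1 0.3 [[-0.16, -0.13, -0.22, 1.48, 0.0, 1.81], [-0.17, -0.12, -0.09, 1.53, -0.02, 1.8], [-0.18, -0.05, 0.06, 1.54, -0.03, 1.79], [-0.2, 0.04, 0.18, 1.5, -0.04, 1.76], [-0.21, 0.11, 0.24, 1.44, -0.05, 1.75], [-0.22, 0.15, 0.26, 1.39, -0.05, 1.74]]
1 -0.3 [[-0.16, -0.13, -0.22, 1.48, 0.0, 1.81], [-0.18, 0.02, 0.04, 1.66, 0.02, 1.78], [-0.21, 0.23, 0.36, 1.84, 0.03, 1.76], [-0.23, 0.51, 0.76, 2.03, 0.04, 1.73], None, None]
-1 0 [[-0.16, -0.13, -0.22, 1.48, 0.0, -1.33], [-0.18, -0.05, -0.02, 1.6, 0.0, -1.35], [-0.2, 0.09, 0.21, 1.69, 0.0, -1.37], [-0.22, 0.27, 0.45, 1.76, 0.0, -1.39], [-0.23, 0.41, 0.64, 1.8, 0.0,
[... 237 characters left out ...]
0.43, 1.61, -0.02, -1.4], [-0.23, 0.31, 0.48, 1.59, -0.03, -1.4]]
-1 0.3 [[-0.16, -0.13, -0.22, 1.48, 0.0, -1.33], [-0.17, -0.12, -0.09, 1.53, -0.02, -1.34], [-0.18, -0.05, 0.06, 1.54, -0.03, -1.36], [-0.2, 0.04, 0.18, 1.5, -0.04, -1.38], [-0.21, 0.11, 0.24, 1.44, -0.05, -1.39], [-0.22, 0.15, 0.26, 1.39, -0.05, -1.4]]
-1 -0.3 [[-0.16, -0.13, -0.22, 1.48, 0.0, -1.33], [-0.18, 0.02, 0.04, 1.66, 0.02, -1.36], [-0.21, 0.23, 0.36, 1.84, 0.03, -1.38], [-0.23, 0.51, 0.76, 2.03, 0.04, -1.41], None, None]
s 1
1186 [ 0.46283289 -0.06706799  0.158473  ] 0.16142239327600477 exp [ 0.46143094 -0.07536964  0.155     ]
along X [-0.0066651  -0.00270068  0.00382952] Y [-0.05531116  0.00987899  0.0628401 ]
2.9
```

View pics/w1.png

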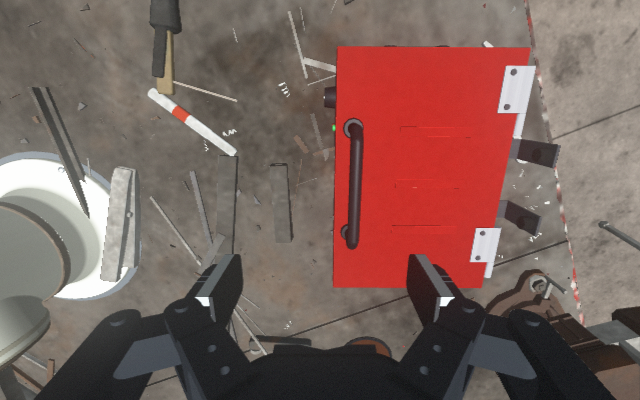

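The wrist view shows the bar from (355,127) to (350,240), lying along the cover and parallel to the hinge, which is about 2 mm from my estimate. The wrist camera puts its axis at z≈0.155, as it should be. Next I grip it and push down step by step.

```bash
cat >> h.py <<'E'
HG=HG-.002*X+.004*Y
E
python3 - <<'E'
from h import *
b=bar(0,HG); t=tcp(b,0,1)
manip.line_to(t+Z*.07,.15); manip.line_to(t,.12)
manip.move_gripper(.0)
f0=np.array(manip.get_force()); print('w',manip.get_width(),'f',f0.round(1),manip.get_ee_pos()-t)
p=np.array(manip.get_ee_pos())
for k in range(1,10):
    manip.line_to(t-Z*.001*k,.03)
    f=np.array(manip.get_force()); print(k,f.round(1),(np.array(manip.get_ee_pos())-t).round(4)[2])
    if f[2]>45 or (k>=7 and f[2]>20): break
manip.dwell(.1)
print(manip.get_force(),manip.get_time_s())
E
```

```text
w 0.010272156348212585 f [ 6.  -2.5 -0.3] [ 0.00108602 -0.00042057  0.00037218]
1 [ 5.2 -2.6  3.7] -0.0002
2 [ 3.7 -1.5  6.4] -0.0012
3 [ 3.4 -1.   5.7] -0.0022
4 [ 0.2 -1.2  6.8] -0.0031
5 [-0.1  0.4  7.9] -0.0041
6 [-1.7  0.   9.4] -0.005
7 [-3.6  1.   9.3] -0.006
8 [-3.9  0.7  9.9] -0.007
9 [-6.4  1.2 16.8] -0.0073
[-6.79885157  0.49283046 16.78309277] 7.3167
```

```bash
python3 - <<'E'
from h import *
for th in np.r_[0.04,.1,np.arange(.2,1.15,.1)]:
    manip.line_to(tcp(bar(th,HG),0,1),.1)
    f=np.array(manip.get_force()); tg=np.array([f@X,f@Y,f[2]]); print(round(th,2),tg.round(1),round(manip.get_width(),4))
    if np.linalg.norm(f)>35: print('STOP');break
print(manip.get_time_s()); shot('scene','s2')
E
```

```text
0.04 [ 7.1 -0.7  1.8] 0.0099
0.1 [ 6.  -1.  -2.1] 0.0094
0.2 [ 6.1 -0.6 -5.5] 0.0099
0.3 [ 1.8 -2.  -3.3] 0.0099
0.4 [-2.8 -2.4 -1.3] 0.01
0.5 [-5.8 -2.9  6.5] 0.0098
0.6 [-8.4 -3.9  9.6] 0.0096
0.7 [-11.2  -5.   13.7] 0.0102
0.8 [-12.   -5.4  17.7] 0.0099
0.9 [-8.  -5.3 17.6] 0.0096
1.0 [-4.7 -6.  15. ] 0.0099
1.1 [-4.8 -7.2 14.9] 0.01
11.1333
```

View pics/s2.png

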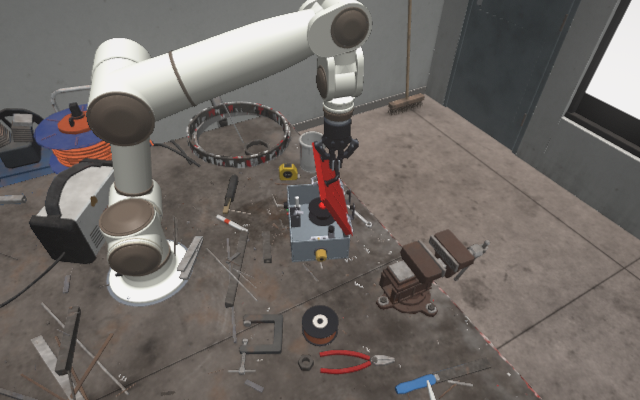

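The cover is open to about 63° and the gripper still holds the bar at (340,150). I carry on to the stop, more slowly.

```bash
python3 - <<'E'
from h import *
for th in (1.2,1.3,1.4,1.48,1.54,1.58,1.61,1.635,1.66,1.68):
    manip.line_to(tcp(bar(th,HG),0,1),.06)
    f=np.array(manip.get_force()); print(round(th,3),np.round([f@X,f@Y,f[2]],1),((np.array(manip.get_ee_pos())-tcp(bar(th,HG),0,1))@np.stack([X,Y,Z],1)).round(4))
    if np.linalg.norm(f)>40: print('STOP');break
print(manip.get_time_s()); shot('scene','s3'); shot('top','t3')
im=cv2.imread('pics/s3.png')[90:290,230:430]; cv2.imwrite('pics/s3c.png',cv2.resize(im,(600,600)))
E
```

```text
1.2 [-2.2 -5.3 12.1] [ 0.0002 -0.0008  0.0024]
1.3 [-1.3 -7.7  7.8] [ 0.0005 -0.001   0.0019]
1.4 [ 1.1 -7.7  5.6] [ 0.0006 -0.0011  0.0013]
1.48 [ 2.2 -7.9  2.7] [ 0.0008 -0.0012  0.0007]
1.54 [ 1.4 -7.9  4.1] [ 0.0005 -0.0013  0.0007]
1.58 [ 0.3 -8.4  5.2] [ 0.0003 -0.0014  0.0009]
1.61 [ 3.1 -8.2  5.5] [ 0.0008 -0.0013  0.0013]
1.635 [ 2.  -8.1  5.5] [ 0.0007 -0.0013  0.0013]
1.66 [ 2.2 -8.5  6.3] [ 0.0006 -0.0013  0.0014]
1.68 [-13.4  -9.   12.1] [-0.0019 -0.0014  0.0023]
14.4833
```

View pics/s3c.png

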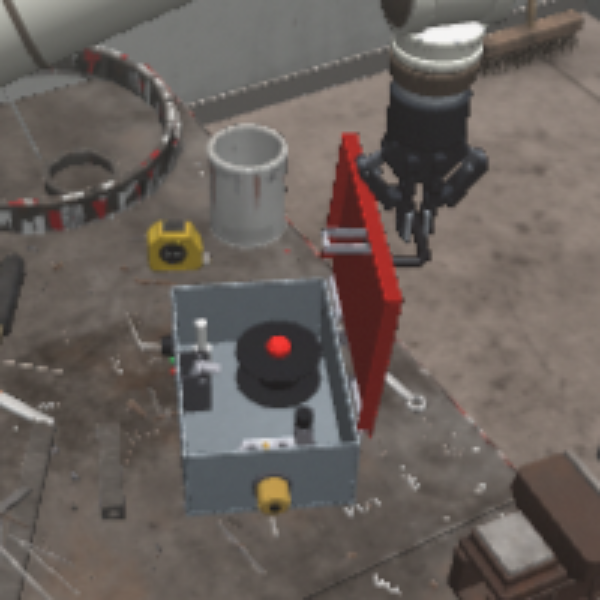

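At 1.68 the stop pushes back with about 13 N, and the picture shows the cover standing upright at the buffers. I open the fingers a little, because the gap to the cover is small, and lift clear.

```bash
python3 - <<'E'
from h import *
manip.move_gripper(.026)
print(manip.get_width(),manip.get_force())
p=np.array(manip.get_ee_pos())
for dz in(.012,.03,.06,.13):
    manip.line_to(p+Z*dz,.06); f=np.array(manip.get_force()); print(dz,np.round([f@X,f@Y,f[2]],1))
im,d=shot('top','t4'); P=cloud('top',d)
i2,d2=shot('scene','s4')
for n,(im,d) in {'top':(im,d),'scene':(i2,d2)}.items():
    P=cloud(n,d); e=P-HG; r=im.astype(int)
    m=(d>0)&(r[...,0]>90)&(r[...,1]<50)&(r[...,2]<60)&(abs(e@X)<.15)&(abs(e@Y)<.16)&(e[...,2]>.03)&(e[...,2]<.22)
    q=e[m]; print(n,m.sum()); 
    if m.sum()>30:
        a=np.c_[q[:,2],q@Y,np.ones(len(q))]; s=np.linalg.lstsq(a,q@X,rcond=None)[0]; print('angle',np.pi/2+np.arctan(s[0]),'top x,z',np.percentile(q@X,95),q[:,2].max())
for t in('reel_new','tape_measure','spanner_13','paint_tin'):
    print(t,[(np.round(r['extent']).tolist(),round(r['confidence'],2)) for r in manip.recognise(t,'top')[:2]])
cv2.imwrite('pics/s4c.png',cv2.resize(cv2.imread('pics/s4.png')[90:290,230:430],(600,600)))
print(manip.get_time_s())
E
```

```text
0.02607391913528033 [ 0.65481589 -1.07520199 -0.45537486]
0.012 [ 0.1  0.3 -0.1]
0.03 [ 0.2  0.2 -0.6]
0.06 [ 0.1 -0.5  0.2]Traceback (most recent call last):
  File "<stdin>", line 6, in <module>
plant.PlanningError: the arm cannot follow that straight line within its joint ranges
```

```bash
python3 - <<'E'
from h import *
i1,d1=shot('top','t4'); i2,d2=shot('scene','s4')
for n,(im,d) in {'top':(i1,d1),'scene':(i2,d2)}.items():
    P=cloud(n,d); e=P-HG; r=im.astype(int)
    m=(d>0)&(r[...,0]>90)&(r[...,1]<50)&(r[...,2]<60)&(abs(e@X)<.15)&(abs(e@Y)<.16)&(e[...,2]>.03)&(e[...,2]<.22)
    q=e[m]; print(n,m.sum()) 
    if m.sum()>30:
        a=np.c_[q[:,2],q@Y,np.ones(len(q))]; s=np.linalg.lstsq(a,q@X,rcond=None)[0]; print('angle',np.pi/2+np.arctan(s[0]),'x,z',np.percentile(q@X,[5,50,95]),q[:,2].max())
for t in('reel_new','tape_measure','spanner_13','paint_tin'):
    print(t,[(np.round(r['extent']).tolist(),round(r['confidence'],2)) for r in manip.recognise(t,'top')[:2]])
cv2.imwrite('pics/s4c.png',cv2.resize(cv2.imread('pics/s4.png')[90:290,230:430],(600,600)))
print(manip.get_time_s(),manip.get_force())
E
```

```text
top 201
angle 1.5532718037064093 x,z [0.00378712 0.01125144 0.01804831] 0.19273285022931907
scene 531
angle 1.6489365227644297 x,z [-0.00195434  0.00900754  0.01732545] 0.19371569470302152
reel_new [([402.0, 243.0, 440.0, 280.0], 0.7)]
tape_measure [([204.0, 178.0, 229.0, 204.0], 0.9)]
spanner_13 [([256.0, 137.0, 383.0, 230.0], 0.36)]
paint_tin [([178.0, 130.0, 224.0, 172.0], 0.79)]
16.6333 [-0.90444569  0.53267064  0.15217048]
```

View pics/s4c.png

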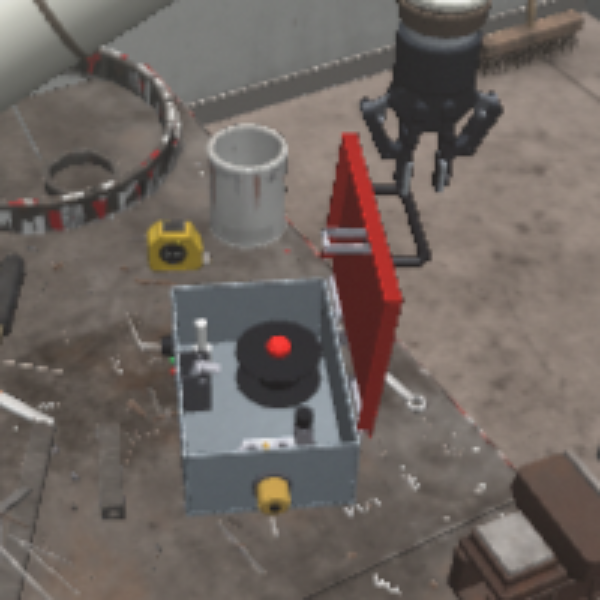

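The cover is in the same place as when it was pressed against its stop (fit 1.65 rad from the scene camera). The top camera's 1.55 rad fit mostly saw the edge, so I don't rely on it. The gripper is clear with no contact force, and the other things haven't moved.

```bash
python3 -c "
from plant import manip
print(manip.finish_job())"
```

```text
the job is handed in; nothing more can be done
None
```

The feeder is open and the job is handed in, with no verdict returned: I pushed the cover down 7 mm to release the catch, swung it back slowly to its stop (about 1.65 rad by camera) and left it standing with the gripper clear; the reel, tape and tin show no movement, and the spanner I could check only by eye.

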